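Sort out the loose-capped jars on the hearing-aid bench

TASK

Stand up the jars that have tipped over in the lane between the metal rails, and give the blue ring of every jar a test twist of about a fifth of a turn, without turning it back: if the white cap centre turns along, the cap is loose; if the ring slips round a still centre, it is tight. Move every loose-capped jar into the blue tray, leave the tight ones in the lane, all standing upright, and do not disturb the screwdriver, the tub or the steel block.

Things in the scene. Friction and masses are not known exactly. Their poses are not given: they have to be found in the camera images.
- jar_1: white square jar with a blue-ringed screw cap, or absent; standing or on its side. Body 54 x 54 mm, 70 mm tall; cap ring 44 mm across, 22 mm tall, from 76 to 98 mm above the underside; about 0.44 kg, bottom-heavy. Origin on the axis at mid height, 49 mm above the underside; z runs from underside to cap, x and y square to the faces. Red dot on one shoulder corner. It can be carried by its cap
- jar_2: white square jar with a blue-ringed screw cap, or absent; standing or on its side. Body 54 x 54 mm, 70 mm tall; cap ring 44 mm across, 22 mm tall, from 76 to 98 mm above the underside; about 0.44 kg, bottom-heavy. Origin on the axis at mid height, 49 mm above the underside; z runs from underside to cap, x and y square to the faces. Red dot on one shoulder corner. It can be carried by its cap
- jar_3: white square jar with a blue-ringed screw cap, or absent; standing or on its side. Body 54 x 54 mm, 70 mm tall; cap ring 44 mm across, 22 mm tall, from 76 to 98 mm above the underside; about 0.44 kg, bottom-heavy. Origin on the axis at mid height, 49 mm above the underside; z runs from underside to cap, x and y square to the faces. Red dot on one shoulder corner. It can be carried by its cap
- jar_4: white square jar with a blue-ringed screw cap, or absent; standing or on its side. Body 54 x 54 mm, 70 mm tall; cap ring 44 mm across, 22 mm tall, from 76 to 98 mm above the underside; about 0.44 kg, bottom-heavy. Origin on the axis at mid height, 49 mm above the underside; z runs from underside to cap, x and y square to the faces. Red dot on one shoulder corner. It can be carried by its cap
- jar_5: white square jar with a blue-ringed screw cap, or absent; standing or on its side. Body 54 x 54 mm, 70 mm tall; cap ring 44 mm across, 22 mm tall, from 76 to 98 mm above the underside; about 0.44 kg, bottom-heavy. Origin on the axis at mid height, 49 mm above the underside; z runs from underside to cap, x and y square to the faces. Red dot on one shoulder corner. It can be carried by its cap
- centre_1 (a joint): angle (rad) by which jar_1's white cap centre (29 mm across, red line) has turned on the jar, about the jar's z; 0 at the start, red line towards the shoulder's red dot. If the cap is loose it turns along when the blue ring is twisted (0.005 N m, stops at +-2.5, never comes off); if it is tight it does not move
- centre_2 (a joint): angle (rad) by which jar_2's white cap centre (29 mm across, red line) has turned on the jar, about the jar's z; 0 at the start, red line towards the shoulder's red dot. If the cap is loose it turns along when the blue ring is twisted (0.005 N m, stops at +-2.5, never comes off); if it is tight it does not move
- centre_3 (a joint): angle (rad) by which jar_3's white cap centre (29 mm across, red line) has turned on the jar, about the jar's z; 0 at the start, red line towards the shoulder's red dot. If the cap is loose it turns along when the blue ring is twisted (0.005 N m, stops at +-2.5, never comes off); if it is tight it does not move
- centre_4 (a joint): angle (rad) by which jar_4's white cap centre (29 mm across, red line) has turned on the jar, about the jar's z; 0 at the start, red line towards the shoulder's red dot. If the cap is loose it turns along when the blue ring is twisted (0.005 N m, stops at +-2.5, never comes off); if it is tight it does not move
- centre_5 (a joint): angle (rad) by which jar_5's white cap centre (29 mm across, red line) has turned on the jar, about the jar's z; 0 at the start, red line towards the shoulder's red dot. If the cap is loose it turns along when the blue ring is twisted (0.005 N m, stops at +-2.5, never comes off); if it is tight it does not move
- ring_1 (a joint): angle (rad) by which jar_1's blue ring (yellow tick on top) has slipped round the white cap centre, about the jar's z; 0 at the start, tick in line with the red line. It slips at 0.025 N m: when the cap is tight, twisting the ring slips it round the still centre while the jar stands still; when the cap is loose, ring and centre turn together and this stays 0
- ring_2 (a joint): angle (rad) by which jar_2's blue ring (yellow tick on top) has slipped round the white cap centre, about the jar's z; 0 at the start, tick in line with the red line. It slips at 0.025 N m: when the cap is tight, twisting the ring slips it round the still centre while the jar stands still; when the cap is loose, ring and centre turn together and this stays 0
- ring_3 (a joint): angle (rad) by which jar_3's blue ring (yellow tick on top) has slipped round the white cap centre, about the jar's z; 0 at the start, tick in line with the red line. It slips at 0.025 N m: when the cap is tight, twisting the ring slips it round the still centre while the jar stands still; when the cap is loose, ring and centre turn together and this stays 0
- ring_4 (a joint): angle (rad) by which jar_4's blue ring (yellow tick on top) has slipped round the white cap centre, about the jar's z; 0 at the start, tick in line with the red line. It slips at 0.025 N m: when the cap is tight, twisting the ring slips it round the still centre while the jar stands still; when the cap is loose, ring and centre turn together and this stays 0
- ring_5 (a joint): angle (rad) by which jar_5's blue ring (yellow tick on top) has slipped round the white cap centre, about the jar's z; 0 at the start, tick in line with the red line. It slips at 0.025 N m: when the cap is tight, twisting the ring slips it round the still centre while the jar stands still; when the cap is loose, ring and centre turn together and this stays 0
- lane: fixed lane: dark rubber mat 4 mm thick, 170 mm (x) by 540 mm (y), with an aluminium rail 10 mm wide, top 12 mm above the bench, along each long edge; open ends, 150 mm clear between the rails. Origin at the centre of its underside on the bench, z up, y along the lane. Jars are spaced about 105 mm or a multiple apart along it
- tray: the fixed blue tray, open on top: 260 mm (x) by 150 mm (y) outside, walls 5 mm thick and 14 mm high, floor 5 mm thick; inside 250 x 140 mm, room for three jars in a row along x. Origin at the centre of its underside on the bench, z up
- screwdriver: a screwdriver 170 mm long lying beyond the lane; bystander, leave alone
- tub: a clear tub with green lid, 106 x 136 mm and 44 mm high, beyond the lane; origin under its centre; bystander, leave alone
- brush_block: a round dark steel block, 60 mm in diameter and 48 mm high; origin under its centre; bystander, leave alone

How it is judged:
By the outcome, as a careful person would: the job done as asked, in the order asked, and still so for the second after the job is handed in, with the robot touching nothing.
Of jar_1, jar_2, jar_4 only 2 to 3 are there at a start; the rules pass over those that are not, and their reading is None.
At some moment in a run one of jar_1, jar_2, jar_3, jar_4, jar_5 may be knocked a few centimetres aside while the robot is not near it.
Once in a run the grip may slacken for a moment while it holds something.
It also fails if it takes over 208 s, if anything falls off the work surface, if the arm or the gripper's body presses on something with over 40 N, if the wrist force passes 120 N, or if a joint passes its speed limit or range.

ROBOT

A 6-joint arm with a two-finger parallel gripper is mounted at the origin on the work surface. World frame = base frame: x ahead of the robot, y to its left, z up, the work surface at z = 0. Lengths are in m, angles in rad, forces in N, time in s.
With the tool pointing down it reaches from about 0.3 to 0.775 m from the base axis. Payload 14.6 kg.
Tool frame: the origin (TCP) lies midway between the tips of the shut fingers; the grasp point (between the pads) lies 19 mm behind it; z points along the fingers, y is the line along which they close (so a half turn about z gives the same grasp; the last joint's range is limited). The gripper opens to 94 mm and grips with 3 to 60 N. Pads are 16 mm wide; open, the fingers measure 119 mm over their backs; the gripper's body (75 mm by 177 mm) begins 78 mm behind the grasp point.
Start: joints at [1.142, 0.3, 1.521, -0, 1.321, -0.067], TCP at [0.195, 0.514, 0.205] pointing down, gripper open.
Joint ranges: [-3.03, 3.03], [-0.79, 2.21], [0.23, 2.52], [-1.04, 4.18], [0, 3.07], [-2.55, 2.55]. Speed limits (rad/s): [2.22, 2.22, 2.57, 3.14, 3.14, 3.14].

INTERFACE

Orientations are given as [roll, pitch, yaw] about the fixed x, y, z axes, in that order (R = Rz(yaw) Ry(pitch) Rx(roll)).
In Python, from station import telemetry, optics, ctrl gives the robot as it stands.
- The arm moves only by the tool carry_out, never from a script. Its argument "plan" is a list that holds one entry, the list of rows, each a list of 7 numbers: the shift along the tool's x, y, z in mm, then the turn, a rotation vector about the tool's x, y, z in rad, then the finger opening in mm, from 0 to 94. A call has 1 to 20 rows; each row shifts and turns the commanded pose from where the row before left it, along the tool's axes as they then stand; what a row does not reach is not made up. A row lasts 1/12 s, in which the tool goes at most 41.7 mm and 7.16 degrees, less where a joint would pass 70% of its speed; a pose out of reach is approached as far as the arm can. A call with a gripper value outside its range is refused whole. The fingers move at their own pace and stop on an object; "squeeze" is the grip in N (left out, the last holds). Time passes only in rows, so rows that do not move let the fingers close. It gives the time, the measured TCP pose, the force, the opening and the grip force at its end, in the units of the state.
- telemetry.get_obs(): the state, without advancing time (a new reading comes with each control period).
- optics.camera(name): name is "scene" or "top" or "wrist"; returns a dict with "pixels" (400x640x3 uint8, red, green, blue), "intrinsics" (3x3 intrinsics, pixels), "origin" and "rotation" of the camera in the world. Camera axes: x right, y down, z forward; pixel columns grow to the right and rows downward; lengths in m; the calibration is good to about 2 mm. A picture is of the moment at which its call begins. There is no depth.
- ctrl.hand_in(): hands the job in; it is judged then, once.
The state is a dict: "time_s": time; "qpos": joint angles; "joint_vel": joint speeds; "tau": joint torques, N m; "ee_pos": TCP position; "eef_rot": TCP orientation; "force": force on the tool from outside, world axes, zero at the start; "moment": the same for the moment, N m; "grip_width": finger opening in m; "grip_force": force on a finger pad.
Only numpy, scipy, OpenCV 4.12 (cv2) and the standard library are available. Lean on these libraries where they do the work, as an engineer would, in place of code of your own. Each camera call takes 0.05 s, during which the arm holds its last target. There are 200 camera calls.

## Working session

There is one attempt and no reset: what is moved stays moved. The work goes in short steps, Python scripts to look and compute and a tool call to move; the robot and the scene stay as the last step left them, time stands still between calls to the robot, and variables do not carry over. Pictures are saved under pics/ and viewed, at most 14 in all, crops included, and the job is handed in when it is done.

Besides the shell and the picture viewer there is one more tool, called after "Request:" by a JSON object that holds its "op" and its "data", one argument or row to a line. carry_out: Moves the arm, as the interface text tells. Its arguments: {"type":"object","properties":{"plan":{"type":"array","items":{"type":"array","items":{"type":"array","items":{"type":"number"}}}},"squeeze":{"type":"number"}},"required":["plan"]}

```bash
mkdir -p pics; cat > h.py <<'E'
import numpy as np, cv2
from station import telemetry, optics, ctrl
def cam(n):
    c=optics.camera(n); return c
def save(c,f,crop=None,s=1):
    im=np.array(c["pixels"])[:,:,::-1]
    if crop: x0,y0,x1,y1=crop; im=im[y0:y1,x0:x1]
    if s!=1: im=cv2.resize(im,None,fx=s,fy=s,interpolation=cv2.INTER_CUBIC)
    cv2.imwrite("pics/"+f,im)
def ray(c,u,v):
    d=np.array(c["rotation"])@np.linalg.inv(np.array(c["intrinsics"]))@np.array([u,v,1.])
    return np.array(c["origin"]),d
def onz(c,u,v,z):
    o,d=ray(c,u,v); return o+d*(z-o[2])/d[2]
def proj(c,p):
    q=np.array(c["intrinsics"])@np.array(c["rotation"]).T@(np.array(p)-np.array(c["origin"])); return q[:2]/q[2]
E
python3 - <<'E'
from h import *
print(telemetry.get_obs())
for n in("top","scene"):
    c=cam(n); save(c,n+"0.png"); print(n,c["intrinsics"],c["origin"],c["rotation"])
E
```

```text
{'time_s': 0.0, 'qpos': array([ 1.14242516e+00,  3.00453956e-01,  1.52157979e+00, -7.30088943e-06,
        1.32068344e+00, -6.65758759e-02]), 'joint_vel': array([ 1.66551694e-03,  1.36530103e-04, -1.37820054e-03,  4.09718608e-04,
       -2.06377124e-04, -6.45335069e-05]), 'tau': array([-1.21148416e-03, -5.31798899e+01, -3.52741599e+01,  7.08138035e-02,
        2.45516788e-02, -1.04431924e-04]), 'ee_pos': array([0.19455935, 0.51416235, 0.20489628]), 'eef_rot': array([-3.14047015e+00, -6.77550139e-05,  2.77979913e+00]), 'force': array([ 0.46508959, -0.58909555,  0.74949728]), 'moment': array([0.00328283, 0.05132157, 0.00905473]), 'grip_force': 0.0, 'grip_width': 0.09436604626929165}
top [[466.3777789    0.         311.60914852]
 [  0.         466.3777789  195.99621016]
 [  0.           0.           1.        ]] [0.49758356 0.01602249 1.06589931] [-3.00534414  0.02397873 -1.58579239]
scene [[438.7663106    0.         317.15448249]
 [  0.         438.7663106  192.66457031]
 [  0.           0.           1.        ]] [ 1.02890385 -0.60904348  0.92880452] [-2.4333676   0.00266788  0.57547092]
```

```bash
cat >> h.py <<'E'
from scipy.spatial.transform import Rotation as Ro
_cam=cam
def cam(n):
    c=dict(_cam(n)); c["rotation"]=Ro.from_euler("xyz",c["rotation"]).as_matrix(); return c
E
```

```text
(no output)
```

View pics/top0.png

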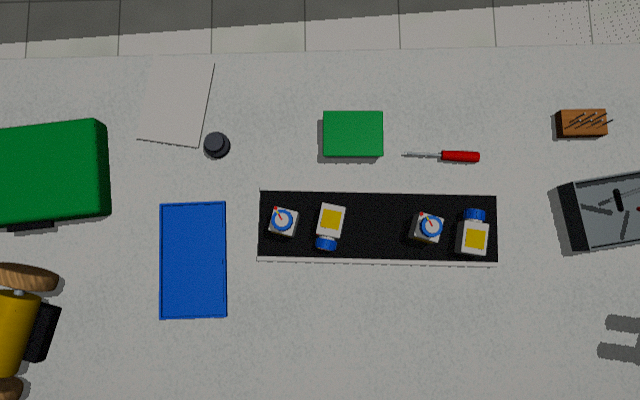

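View pics/scene0.png

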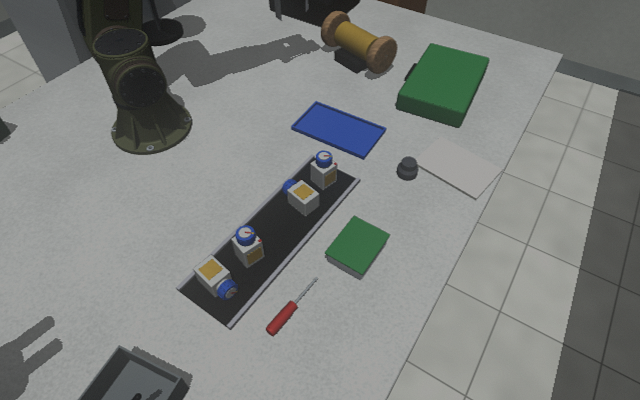

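```bash
cat >> h.py <<'E'
def blobs(c,kind,amin=30):
    hsv=cv2.cvtColor(np.array(c["pixels"]),cv2.COLOR_RGB2HSV)
    lo,hi={"blue":((100,110,50),(125,255,255)),"yel":((18,120,90),(32,255,255)),"white":((0,0,165),(180,45,255)),"grey":((0,0,120),(180,45,255))}[kind]
    m=cv2.inRange(hsv,lo,hi); cs,_=cv2.findContours(m,cv2.RETR_EXTERNAL,cv2.CHAIN_APPROX_NONE)
    return [(cv2.contourArea(k),k) for k in cs if cv2.contourArea(k)>=amin]
E
python3 - <<'E'
from h import *
c=cam("top")
for k,z in(("blue",.102),("yel",.058)):
    for a,q in blobs(c,k):
        r=cv2.minAreaRect(q);p=onz(c,*r[0],z)
        print(k,round(a),np.round(r[0],1),np.round(r[1],1),round(r[2],1),np.round(p,4), np.round(onz(c,*r[0],.004),3), cv2.boundingRect(q))
E
```

```text
blue 186 [325.5 243.8] [21.4 10.6] 10.6 [0.5304 0.01   0.102 ] [0.534 0.009 0.004] (315, 237, 22, 14)
blue 148 [431. 226.] [20.6 21.5] 63.4 [ 0.5634 -0.2074  0.102 ] [ 0.57  -0.23   0.004] (420, 215, 23, 22)
blue 144 [281.5 220. ] [20. 21.] 90.0 [0.581  0.1004 0.102 ] [0.589 0.109 0.004] (271, 210, 22, 21)
blue 188 [474.3 213.5] [21.7 10.8] 7.6 [ 0.5876 -0.2972  0.102 ] [ 0.597 -0.329  0.004] (463, 208, 23, 13)
blue 7663 [192.5 260. ] [ 67. 118.] 0.0 [0.5015 0.2846 0.102 ] [0.502 0.312 0.004] (159, 201, 68, 119)
yel 1398 [ 15.5 335.5] [81. 31.] 90.0 [0.3481 0.6726 0.058 ] [0.34  0.708 0.004] (0, 295, 32, 82)
yel 313 [474.9 238.4] [19.2 18.2] 9.5 [ 0.5383 -0.3094  0.058 ] [ 0.541 -0.327  0.004] (465, 228, 21, 21)
yel 302 [330.4 218.9] [18.4 18. ] 11.3 [ 0.5854 -0.0019  0.058 ] [ 0.59  -0.003  0.004] (320, 209, 22, 21)
```

```bash
cat >> h.py <<'E'
def Rt(psi,tilt=0):  # tool down at yaw psi, then tilt about tool y
    return Ro.from_euler("xyz",[np.pi,0,psi])*Ro.from_rotvec([0,tilt,0])
def go(p,psi=None,tilt=0):
    o=telemetry.get_obs(); R0=Ro.from_euler("xyz",o["eef_rot"]); R1=R0 if psi is None else Rt(psi,tilt)
    rv=(R0.inv()*R1).as_rotvec(); d=R1.inv().apply(np.array(p)-o["ee_pos"])*1000
    print("turn first",np.round(rv,3),"then shift mm",np.round(d,1),"min rows",np.ceil(np.linalg.norm(rv)/.1249),np.ceil(np.linalg.norm(d)/41.7))
E
python3 - <<'E'
from h import *
go([.533,.0095,.15],2.927)
E
```

```text
turn first [-0.001 -0.    -0.147] then shift mm [-438.1 -421.1   55. ] min rows 2.0 15.0
```

Request:
{"op": "carry_out", "data": {
  "plan": [
    [[0,0,0,0,0,-0.074,80],[0,0,0,0,0,-0.073,80],[-24.3,-23.4,3,0,0,0,80],[-24.3,-23.4,3,0,0,0,80],[-24.3,-23.4,3,0,0,0,80],[-24.3,-23.4,3,0,0,0,80],[-24.3,-23.4,3,0,0,0,80],[-24.3,-23.4,3,0,0,0,80],[-24.3,-23.4,3,0,0,0,80],[-24.3,-23.4,3,0,0,0,80],[-24.3,-23.4,3,0,0,0,80],[-24.3,-23.4,3,0,0,0,80],[-24.3,-23.4,3,0,0,0,80],[-24.3,-23.4,3,0,0,0,80],[-24.3,-23.4,3,0,0,0,80],[-24.3,-23.4,3,0,0,0,80],[-24.3,-23.4,3,0,0,0,80],[-24.3,-23.4,3,0,0,0,80],[-24.3,-23.4,3,0,0,0,80],[0,0,0,0,0,0,80]]
  ],
  "squeeze": 15
}}

```text
time_s: 1.82
ee_pos: [0.5152, 0.0337, 0.1535]
eef_rot: [-3.141, -0.0, 2.923]
force: [0.5, -0.5, -0.9]
grip_width: 0.08
grip_force: 0.0
```

```bash
python3 - <<'E'
from h import *
o=telemetry.get_obs(); print(o["qpos"],o["ee_pos"],o["eef_rot"])
c=cam("wrist"); save(c,"w0.png"); print(c["origin"],c["rotation"])
for k,z in(("blue",.045),("yel",.058)):
    for a,q in blobs(c,k,200):
        r=cv2.minAreaRect(q);print(k,round(a),np.round(r[0],1),np.round(r[1],1),round(r[2],1),np.round(onz(c,*r[0],z),4))
go([.533,.0095,.018],2.927)
E
```

```text
[-5.24778205e-03  2.75644991e-01  1.67829969e+00 -7.66909397e-04
  1.18826909e+00 -1.35752516e+00] [0.51523203 0.0337041  0.1535226 ] [-3.14076598e+00 -4.56591768e-04  2.92336000e+00]
[0.43552278 0.05181368 0.33235562] [[ 2.15886464e-01  9.37857192e-01  2.71692699e-01]
 [ 9.76418368e-01 -2.07231227e-01 -6.05176808e-02]
 [-4.53730876e-04  2.78350689e-01 -9.60479405e-01]]
blue 486 [448.6 262.5] [55.2 14.6] 54.7 [0.6016 0.1302 0.045 ]
blue 1318 [301.  214.5] [37. 52.] 90.0 [0.5288 0.0116 0.045 ]
blue 25862 [582. 128.] [256. 114.] 90.0 [0.506 0.249 0.045]
yel 206 [516.8 362.2] [11.5 54.1] 2.2 [0.7105 0.1768 0.058 ]
yel 1716 [300.5 282. ] [40. 45.] 90.0 [ 0.5849 -0.0015  0.058 ]
turn first [-0.    -0.001 -0.003] then shift mm [-24.1 -21.5 135.7] min rows 1.0 4.0
```

View pics/w0.png

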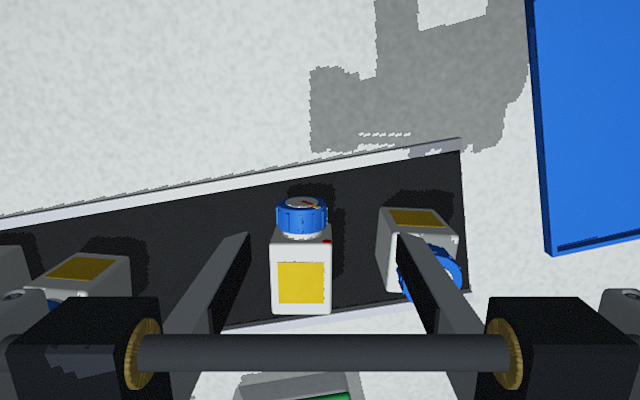

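Request:
{"op": "carry_out", "data": {
  "plan": [
    [[-12,-10.7,0,0,0,0,60],[-12,-10.8,0,0,0,0,60],[0,0,0,0,0,0,60],[0,0,15,0,0,0,60],[0,0,15,0,0,0,60],[0,0,15,0,0,0,60],[0,0,15,0,0,0,60],[0,0,15,0,0,0,60],[0,0,15,0,0,0,60],[0,0,15,0,0,0,60],[0,0,15,0,0,0,60],[0,0,15,0,0,0,60],[0,0,0,0,0,0,60],[0,0,0,0,0,0,60],[0,0,0,0,0,0,30],[0,0,0,0,0,0,30],[0,0,0,0,0,0,30],[0,0,0,0,0,0,30],[0,0,0,0,0,0,30],[0,0,0,0,0,0,30]]
  ],
  "squeeze": 15
}}

```text
time_s: 3.53
ee_pos: [0.5327, 0.0116, 0.0203]
eef_rot: [3.141, 0.001, 2.927]
force: [-3.1, 0.9, 6.0]
grip_width: 0.0433
grip_force: 15.0
```

Request:
{"op": "carry_out", "data": {
  "plan": [
    [[0,0,-6,0,0,0,30],[0,0,-6,0,0,0,30],[0,0,-6,0,0,0,30],[0,0,-6,0,0,0,30],[0,0,-6,0,0,0,30],[0,0,-6,0,0,0,30],[0,0,-6,0,0,0,30],[0,0,-6,0,0,0,30],[0,0,-6,0,0,0,30],[0,0,-6,0,0,0,30],[0,0,-6,0,0,0,30],[0,0,-6,0,0,0,30],[0,0,-6,0,0,0,30],[0,0,0,0,0,0,30],[0,0,0,0,0,0,30]]
  ]
}}

```text
time_s: 4.78
ee_pos: [0.5323, 0.0116, 0.0976]
eef_rot: [3.142, 0.0, 2.927]
force: [1.0, -0.2, -4.0]
grip_width: 0.0436
grip_force: 15.0
```

```bash
python3 - <<'E'
from h import *
c=cam("scene"); save(c,"s1.png",(160,120,420,320),2.5)
E
```

```text
(no output)
```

View pics/s1.png

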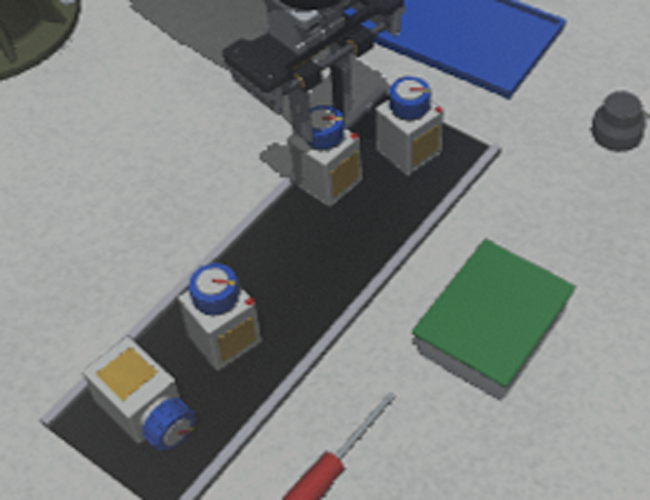

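Request:
{"op": "carry_out", "data": {
  "plan": [
    [[-6,1.3,0,0,0,0,30],[-6,1.3,0,0,0,0,30],[-6,1.3,0,0,0,0,30],[-6,1.3,0,0,0,0,30],[-6,1.3,0,0,0,0,30],[-6,1.3,0,0,0,0,30],[0,0,2,0,0,0,30],[0,0,2,0,0,0,30],[0,0,2,0,0,0,30],[0,0,2,0,0,0,30],[0,0,2,0,0,0,30],[0,0,2,0,0,0,30],[0,0,2,0,0,0,30],[0,0,1.5,0,0,0,30],[0,0,1.5,0,0,0,30],[0,0,0,0,0,0,30],[0,0,0,0,0,0,30]]
  ]
}}

```text
time_s: 6.25
ee_pos: [0.5717, 0.0113, 0.0833]
eef_rot: [3.14, 0.008, 2.927]
force: [5.4, 0.3, 13.5]
grip_width: 0.0434
grip_force: 15.0
```

Request:
{"op": "carry_out", "data": {
  "plan": [
    [[0,0,-1.5,0,0,0,30],[0,0,0,0,0,0,48],[0,0,0,0,0,0,60],[0,0,0,0,0,0,60],[0,0,0,0,0,0,60],[0,0,-15,0,0,0,60],[0,0,-20,0,0,0,60],[0,0,-20,0,0,0,60],[0,0,-20,0,0,0,60],[0,0,-20,0,0,0,60],[0,0,0,0,0,0,60]]
  ]
}}

```text
time_s: 7.17
ee_pos: [0.5704, 0.0115, 0.1807]
eef_rot: [3.141, 0.005, 2.927]
force: [0.7, -0.5, 0.2]
grip_width: 0.0598
grip_force: 0.0
```

```bash
python3 - <<'E'
from h import *
c=cam("top"); save(c,"t2.png",(250,170,510,280),3)
for k,z in(("blue",.102),("blue",.045),("yel",.058)):
    for a,q in blobs(c,k,60):
        r=cv2.minAreaRect(q);p=onz(c,*r[0],z)
        if a<1000: print(k,round(a),np.round(r[0],1),round(r[2],1),np.round(p,4))
go([.593,-.315,.16],3.01)
E
```

```text
blue 151 [431.5 225.9] 71.6 [ 0.5637 -0.2083  0.102 ]
blue 196 [474.3 213.6] 11.3 [ 0.5875 -0.2972  0.102 ]
blue 151 [431.5 225.9] 71.6 [ 0.5676 -0.2216  0.045 ]
blue 196 [474.3 213.6] 11.3 [ 0.5928 -0.3158  0.045 ]
yel 312 [474.9 238.4] 9.5 [ 0.5383 -0.3094  0.058 ]
turn first [ 0.     0.003 -0.083] then shift mm [ -65.8 -320.6   18.5] min rows 1.0 8.0
```

View pics/t2.png

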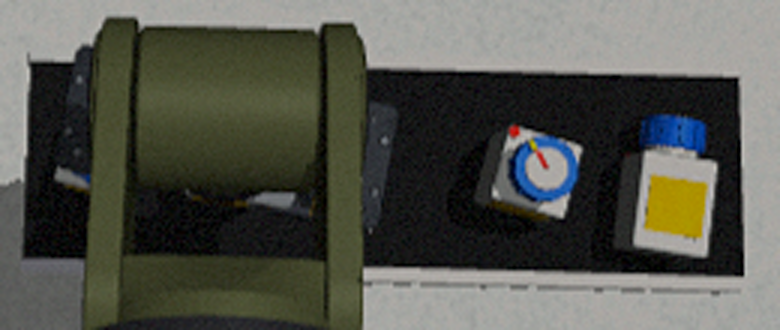

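Request:
{"op": "carry_out", "data": {
  "plan": [
    [[0,0,0,0,0,-0.098,60],[-5.1,-26.8,1,0,0,0,60],[-5.1,-26.8,1,0,0,0,60],[-5.1,-26.8,1,0,0,0,60],[-5.1,-26.8,1,0,0,0,60],[-5.1,-26.8,1,0,0,0,60],[-5.1,-26.8,1,0,0,0,60],[-5.1,-26.8,1,0,0,0,60],[-5.1,-26.8,1,0,0,0,60],[-5.1,-26.8,1,0,0,0,60],[-5.1,-26.8,1,0,0,0,60],[-5.1,-26.8,1,0,0,0,60],[-5.1,-26.8,1,0,0,0,60],[0,0,0,0,0,0,60]]
  ]
}}

```text
time_s: 8.38
ee_pos: [0.5913, -0.319, 0.1624]
eef_rot: [3.141, -0.003, 3.021]
force: [-0.2, -0.1, -0.2]
grip_width: 0.0596
grip_force: 0.0
```

```bash
python3 - <<'E'
from h import *
print(telemetry.get_obs()["qpos"])
c=cam("wrist")
for k,z in(("blue",.045),("yel",.058),("blue",.102)):
    for a,q in blobs(c,k,200):
        r=cv2.minAreaRect(q);print(k,round(a),np.round(r[0],1),np.round(r[1],1),round(r[2],1),np.round(onz(c,*r[0],z),4))
c=cam("top")
for a,q in blobs(c,"blue",60):
        r=cv2.minAreaRect(q);print(np.round(r[0],1),np.round(onz(c,*r[0],.102),4))
go([.593,-.3155,.018],3.025)
E
```

```text
[-5.48999993e-01  6.10510903e-01  1.17599056e+00 -6.76370953e-04
  1.35754990e+00 -1.99943927e+00]
blue 1234 [322.7 191.8] [52.2 30.7] 3.8 [ 0.5913 -0.3189  0.045 ]
blue 2052 [472.7 154.3] [70.6 66.8] 28.6 [ 0.5738 -0.189   0.045 ]
yel 2392 [326.9 130.8] [50.3 50.1] 3.4 [ 0.5383 -0.3091  0.058 ]
blue 1234 [322.7 191.8] [52.2 30.7] 3.8 [ 0.5758 -0.317   0.102 ]
blue 2052 [472.7 154.3] [70.6 66.8] 28.6 [ 0.5616 -0.2121  0.102 ]
[431.5 225.5] [ 0.5644 -0.2085  0.102 ]
[325.2 222.5] [0.5742 0.0099 0.102 ]
[281.5 220. ] [0.581  0.1004 0.102 ]
[473.3 216.4] [ 0.5816 -0.2949  0.102 ]
[192.5 260. ] [0.5015 0.2846 0.102 ]
turn first [ 0.001 -0.002 -0.002] then shift mm [-1.10e+00  1.00e-01  1.45e+02] min rows 1.0 4.0
```

Request:
{"op": "carry_out", "data": {
  "plan": [
    [[1,-2,0,0,0,0.06,60],[0,0,0,0,0,0,60],[0,0,16,0,0,0,60],[0,0,16,0,0,0,60],[0,0,16,0,0,0,60],[0,0,16,0,0,0,60],[0,0,16,0,0,0,60],[0,0,16,0,0,0,60],[0,0,16,0,0,0,60],[0,0,16,0,0,0,60],[0,0,15,0,0,0,60],[0,0,0,0,0,0,60],[0,0,0,0,0,0,60],[0,0,0,0,0,0,30],[0,0,0,0,0,0,30],[0,0,0,0,0,0,30],[0,0,0,0,0,0,30],[0,0,0,0,0,0,30],[0,0,0,0,0,0,30]]
  ],
  "squeeze": 15
}}

```text
time_s: 10.07
ee_pos: [0.5918, -0.3172, 0.0231]
eef_rot: [-3.141, 0.002, 2.965]
force: [0.4, 0.8, 6.3]
grip_width: 0.0435
grip_force: 15.0
```

Request:
{"op": "carry_out", "data": {
  "plan": [
    [[0,0,-6,0,0,0,30],[0,0,-6,0,0,0,30],[0,0,-6,0,0,0,30],[0,0,-6,0,0,0,30],[0,0,-6,0,0,0,30],[0,0,-6,0,0,0,30],[0,0,-6,0,0,0,30],[0,0,-6,0,0,0,30],[0,0,-6,0,0,0,30],[0,0,-6,0,0,0,30],[0,0,-6,0,0,0,30],[0,0,-6,0,0,0,30],[0,0,-6,0,0,0,30],[0,0,-2,0,0,0,30],[0,0,0,0,0,0,30]]
  ]
}}

```text
time_s: 11.32
ee_pos: [0.5916, -0.317, 0.1027]
eef_rot: [-3.141, 0.001, 2.965]
force: [1.1, 0.2, -3.6]
grip_width: 0.0432
grip_force: 15.0
```

Request:
{"op": "carry_out", "data": {
  "plan": [
    [[5,-0.9,0,0,0,0,30],[5,-0.9,0,0,0,0,30],[5,-0.9,0,0,0,0,30],[5,-0.9,0,0,0,0,30],[0,0,2,0,0,0,30],[0,0,2,0,0,0,30],[0,0,2,0,0,0,30],[0,0,2,0,0,0,30],[0,0,2,0,0,0,30],[0,0,2,0,0,0,30],[0,0,2,0,0,0,30],[0,0,2,0,0,0,30],[0,0,1,0,0,0,30],[0,0,0,0,0,0,30],[0,0,0,0,0,0,30]]
  ]
}}

```text
time_s: 12.57
ee_pos: [0.5728, -0.3175, 0.0876]
eef_rot: [-3.14, 0.006, 2.965]
force: [2.2, 1.5, 12.7]
grip_width: 0.0437
grip_force: 15.0
```

Request:
{"op": "carry_out", "data": {
  "plan": [
    [[0,0,-1.5,0,0,0,30],[0,0,0,0,0,0,48],[0,0,0,0,0,0,60],[0,0,0,0,0,0,60],[0,0,0,0,0,0,60],[0,0,-15,0,0,0,60],[0,0,-20,0,0,0,60],[0,0,-20,0,0,0,60],[0,0,-20,0,0,0,60],[0,0,0,0,0,0,60]]
  ]
}}

```text
time_s: 13.4
ee_pos: [0.5721, -0.3177, 0.1656]
eef_rot: [-3.139, 0.005, 2.965]
force: [0.2, 0.2, 0.5]
grip_width: 0.0599
grip_force: 0.0
```

```bash
python3 - <<'E'
from h import *
c=cam("wrist"); save(c,"w3.png")
for a,q in blobs(c,"blue",200):
        r=cv2.minEnclosingCircle(q);print("w",round(a),np.round(r[0],1),r[1],np.round(onz(c,*r[0],.102),4))
c=cam("top"); save(c,"t3.png",(250,170,510,280),3)
for a,q in blobs(c,"blue",60):
        r=cv2.minEnclosingCircle(q);print("t",np.round(r[0],1),np.round(onz(c,*r[0],.1),4))
E
```

```text
w 1542 [323.6 212.5] 32.02022171020508 [ 0.5734 -0.3172  0.102 ]
w 1967 [468.8 170.7] 35.80474090576172 [ 0.5607 -0.2118  0.102 ]
t [431.1 226. ] [ 0.5635 -0.208   0.1   ]
t [325. 222.] [0.5754 0.0102 0.1   ]
t [281.5 219.9] [0.5813 0.1005 0.1   ]
t [191.5 260. ] [0.5015 0.2873 0.1   ]
```

View pics/w3.png

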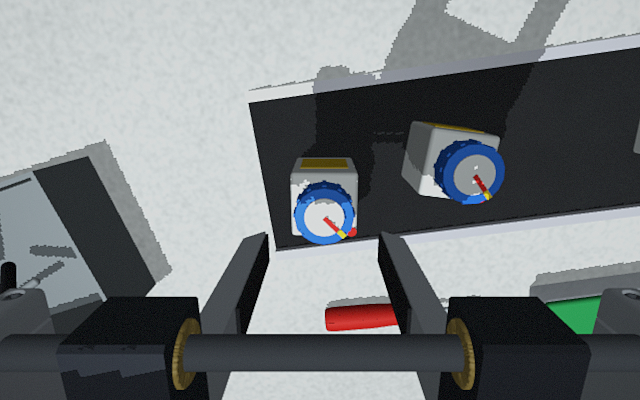

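Request:
{"op": "carry_out", "data": {
  "plan": [
    [[-1,1,12,0,0,0,60],[0,0,12,0,0,0,60],[0,0,12,0,0,0,60],[0,0,12,0,0,0,60],[0,0,12,0,0,0,60],[0,0,12,0,0,0,60],[0,0,12,0,0,0,60],[0,0,0,0,0,0,60],[0,0,0,0,0,0,60],[0,0,0,0,0,0,35],[0,0,0,0,0,0,35],[0,0,0,0,0,0,35],[0,0,0,0,0,0,35],[0,0,0,0,0,0,35],[0,0,0,0,0,0,35]]
  ],
  "squeeze": 10
}}

```text
time_s: 14.75
ee_pos: [0.5724, -0.3165, 0.0782]
eef_rot: [-3.141, 0.001, 2.965]
force: [0.2, -2.1, 4.6]
grip_width: 0.0439
grip_force: 10.0
```

Request:
{"op": "carry_out", "data": {
  "plan": [
    [[0,0,0,0,0,0.09,35],[0,0,0,0,0,0.09,35],[0,0,0,0,0,0.09,35],[0,0,0,0,0,0.09,35],[0,0,0,0,0,0.09,35],[0,0,0,0,0,0.09,35],[0,0,0,0,0,0.09,35],[0,0,0,0,0,0.09,35],[0,0,0,0,0,0.09,35],[0,0,0,0,0,0.09,35],[0,0,0,0,0,0.09,35],[0,0,0,0,0,0.09,35],[0,0,0,0,0,0.09,35],[0,0,0,0,0,0.09,35],[0,0,0,0,0,0,35],[0,0,0,0,0,0,35]]
  ]
}}

```text
time_s: 16.08
ee_pos: [0.5726, -0.316, 0.0779]
eef_rot: [3.14, 0.0, 1.708]
force: [3.3, 1.1, 5.5]
grip_width: 0.044
grip_force: 10.0
```

Request:
{"op": "carry_out", "data": {
  "plan": [
    [[0,0,0,0,0,0,48],[0,0,0,0,0,0,60],[0,0,0,0,0,0,60],[0,0,0,0,0,0,60],[0,0,-14,0,0,0,60],[0,0,-20,0,0,0,60],[0,0,-25,0,0,0,60],[0,0,-25,0,0,0,60],[0,0,0,0,0,0,60],[0,0,0,0,0,0,60]]
  ]
}}

```text
time_s: 16.92
ee_pos: [0.5724, -0.3164, 0.1625]
eef_rot: [3.14, 0.001, 1.705]
force: [0.5, -0.3, -0.5]
grip_width: 0.06
grip_force: 0.0
```

```bash
python3 - <<'E'
from h import *
c=cam("wrist"); save(c,"w4.png")
for a,q in blobs(c,"blue",200):
        r=cv2.minEnclosingCircle(q);print("w",round(a),np.round(r[0],1),r[1],np.round(onz(c,*r[0],.102),4))
go([.563,-.209,.165],1.705)
E
```

```text
w 1576 [323.1 213.6] 32.5834846496582 [ 0.5724 -0.317   0.102 ]
w 1912 [334.   50.3] 38.35090637207031 [ 0.5645 -0.2084  0.102 ]
turn first [-0. -0.  0.] then shift mm [107.3   5.5  -4. ] min rows 1.0 3.0
```

View pics/w4.png

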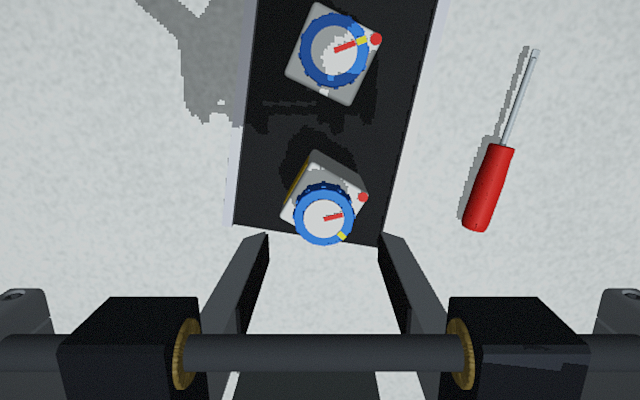

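```bash
cat >> h.py <<'E'
def cap(c,guess,rad=.022):
    """cap centre xy near guess, then world bearings (deg) of red line, yellow tick, red dot"""
    best=None
    for a,q in blobs(c,"blue",100):
        p=onz(c,*cv2.minEnclosingCircle(q)[0],.102)[:2]
        e=np.linalg.norm(p-guess)
        if best is None or e<best[0]: best=(e,p)
    hsv=cv2.cvtColor(np.array(c["pixels"]),cv2.COLOR_RGB2HSV)
    red=cv2.inRange(hsv,(0,130,90),(8,255,255))|cv2.inRange(hsv,(172,130,90),(180,255,255)); yel=cv2.inRange(hsv,(20,120,120),(34,255,255))
    # refine centre: blue hull points back-projected on the ring's top, circle of known radius
    def pts(m,z):
        v,u=np.nonzero(m); return np.array([onz(c,a,b,z)[:2] for a,b in zip(u,v)]).reshape(-1,2)
    ctr=best[1]; out={}
    for n,m,z,r0,r1 in(("line",red,.102,.004,.0145),("tick",yel,.102,.0145,.024),("dot",red,.074,.024,.042)):
        p=pts(m,z); 
        if len(p)==0: continue
        d=p-ctr; r=np.linalg.norm(d,axis=1); k=(r>r0)&(r<r1)
        if k.sum(): mm=d[k].mean(0); out[n]=(round(float(np.degrees(np.arctan2(mm[1],mm[0]))),0),int(k.sum()))
    return np.round(ctr,4),out
E
python3 - <<'E'
from h import *
c=cam("wrist")
print(cap(c,[.573,-.317])); print(cap(c,[.564,-.2085]))
E
```

```text
(array([ 0.5725, -0.3172]), {'line': (-8.0, 62), 'tick': (-43.0, 38), 'dot': (16.0, 72)})
(array([ 0.5646, -0.2083]), {'line': (28.0, 79), 'tick': (27.0, 59), 'dot': (28.0, 110)})
```

```bash
python3 - <<'E'
import re
s=open("h.py").read()
s=s.replace("    ctr=best[1]; out={}","""    wh=cv2.inRange(hsv,(0,0,140),(180,60,255))|red; P=pts(wh,.102)
    ctr=best[1]
    for _ in range(6): ctr=(lambda B:(B.min(0)+B.max(0))/2)(P[np.linalg.norm(P-ctr,axis=1)<.0175])
    out={}""")
open("h.py","w").write(s)
E
python3 - <<'E'
from h import *
c=cam("wrist")
print(cap(c,[.573,-.317])); print(cap(c,[.564,-.2085]))
save(c,"w5.png",(270,140,380,255),5)
E
```

```text
(array([ 0.573 , -0.3208]), {'line': (21.0, 52), 'tick': (-36.0, 41), 'dot': (22.0, 77)})
(array([ 0.5648, -0.2086]), {'line': (30.0, 78), 'tick': (28.0, 58), 'dot': (28.0, 113)})
```

View pics/w5.png

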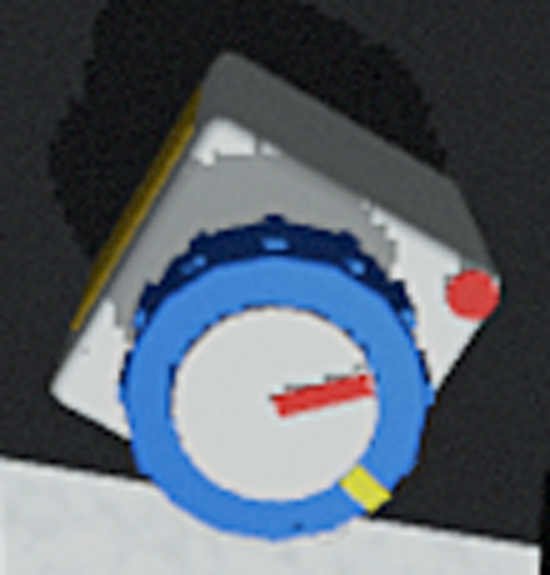

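Request:
{"op": "carry_out", "data": {
  "plan": [
    [[0,0,12,0,0,0,60],[0,0,12,0,0,0,60],[0,0,12,0,0,0,60],[0,0,12,0,0,0,60],[0,0,12,0,0,0,60],[0,0,12,0,0,0,60],[0,0,11,0,0,0,60],[0,0,0,0,0,0,60],[0,0,0,0,0,0,35],[0,0,0,0,0,0,35],[0,0,0,0,0,0,35],[0,0,0,0,0,0,35],[0,0,0,0,0,0,35],[0,0,0,0,0,0.06,35],[0,0,0,0,0,0.06,35],[0,0,0,0,0,0.06,35],[0,0,0,0,0,0.06,35],[0,0,0,0,0,0.05,35],[0,0,0,0,0,0,35],[0,0,0,0,0,0,35]]
  ],
  "squeeze": 10
}}

```text
time_s: 18.73
ee_pos: [0.5725, -0.3165, 0.0793]
eef_rot: [3.14, 0.001, 1.416]
force: [0.6, -2.0, 6.2]
grip_width: 0.0439
grip_force: 10.0
```

Request:
{"op": "carry_out", "data": {
  "plan": [
    [[0,0,0,0,0,0,48],[0,0,0,0,0,0,60],[0,0,0,0,0,0,60],[0,0,0,0,0,0,60],[0,0,-14,0,0,0,60],[0,0,-20,0,0,0,60],[0,0,-25,0,0,0,60],[0,0,-25,0,0,0,60],[0,0,0,0,0,0,60],[0,0,0,0,0,0,60]]
  ]
}}

```text
time_s: 19.57
ee_pos: [0.5724, -0.3163, 0.1635]
eef_rot: [3.14, 0.001, 1.415]
force: [-1.2, -0.3, -0.4]
grip_width: 0.0599
grip_force: 0.0
```

```bash
python3 - <<'E'
from h import *
c=cam("wrist")
print(cap(c,[.573,-.317])); print(cap(c,[.564,-.2085]))
go([.564,-.2085,.163],1.415)
E
```

```text
(array([ 0.5715, -0.3214]), {'line': (20.0, 57), 'tick': (-52.0, 38), 'dot': (19.0, 74)})
(array([ 0.5655, -0.2086]), {'line': (33.0, 73), 'tick': (30.0, 58), 'dot': (29.0, 108)})
turn first [-0. -0.  0.] then shift mm [104.9 -24.5  -1. ] min rows 1.0 3.0
```

Request:
{"op": "carry_out", "data": {
  "plan": [
    [[26,-6,0,0,0,0,60],[26,-6,0,0,0,0,60],[26,-6,0,0,0,0,60],[27,-6.5,0,0,0,0,60],[0,0,0,0,0,0,60],[0,0,12,0,0,0,60],[0,0,12,0,0,0,60],[0,0,12,0,0,0,60],[0,0,12,0,0,0,60],[0,0,12,0,0,0,60],[0,0,12,0,0,0,60],[0,0,12,0,0,0,60],[0,0,0,0,0,0,60],[0,0,0,0,0,0,35],[0,0,0,0,0,0,35],[0,0,0,0,0,0,35],[0,0,0,0,0,0,35],[0,0,0,0,0,0,35],[0,0,0,0,0,0,35]]
  ],
  "squeeze": 10
}}

```text
time_s: 21.2
ee_pos: [0.5647, -0.2088, 0.0792]
eef_rot: [3.14, 0.0, 1.415]
force: [0.6, -0.8, 3.5]
grip_width: 0.0441
grip_force: 10.0
```

Request:
{"op": "carry_out", "data": {
  "plan": [
    [[0,0,0,0,0,-0.09,35],[0,0,0,0,0,-0.09,35],[0,0,0,0,0,-0.09,35],[0,0,0,0,0,-0.09,35],[0,0,0,0,0,-0.09,35],[0,0,0,0,0,-0.09,35],[0,0,0,0,0,-0.09,35],[0,0,0,0,0,-0.09,35],[0,0,0,0,0,-0.09,35],[0,0,0,0,0,-0.09,35],[0,0,0,0,0,-0.09,35],[0,0,0,0,0,-0.09,35],[0,0,0,0,0,-0.09,35],[0,0,0,0,0,-0.09,35],[0,0,0,0,0,0,35],[0,0,0,0,0,0,35]]
  ]
}}

```text
time_s: 22.53
ee_pos: [0.5645, -0.2089, 0.0792]
eef_rot: [-3.141, 0.001, 2.675]
force: [-1.4, -0.9, 4.7]
grip_width: 0.044
grip_force: 10.0
```

Request:
{"op": "carry_out", "data": {
  "plan": [
    [[0,0,0,0,0,0,48],[0,0,0,0,0,0,60],[0,0,0,0,0,0,60],[0,0,0,0,0,0,60],[0,0,-14,0,0,0,60],[0,0,-20,0,0,0,60],[0,0,-25,0,0,0,60],[0,0,-25,0,0,0,60],[0,0,0,0,0,0,60],[0,0,0,0,0,0,60]]
  ]
}}

```text
time_s: 23.37
ee_pos: [0.5646, -0.2087, 0.1634]
eef_rot: [3.141, 0.002, 2.675]
force: [1.4, 0.7, -0.5]
grip_width: 0.0603
grip_force: 0.0
```

```bash
python3 - <<'E'
from h import *
c=cam("wrist"); save(c,"w6.png")
print(cap(c,[.564,-.2085]))
go([.575,.010,.163],2.675)
c=cam("top")
for a,q in blobs(c,"blue",60):
        r=cv2.minEnclosingCircle(q);print("t",np.round(r[0],1),np.round(onz(c,*r[0],.1),4))
E
```

```text
(array([ 0.5646, -0.2063]), {'line': (102.0, 44), 'tick': (102.0, 33), 'dot': (24.0, 74)})
turn first [-0. -0. -0.] then shift mm [ 88.5 200.1  -1. ] min rows 1.0 6.0
t [325. 222.] [0.5754 0.0102 0.1   ]
t [281.5 219.9] [0.5813 0.1005 0.1   ]
t [191.5 260. ] [0.5015 0.2873 0.1   ]
```

View pics/w6.png

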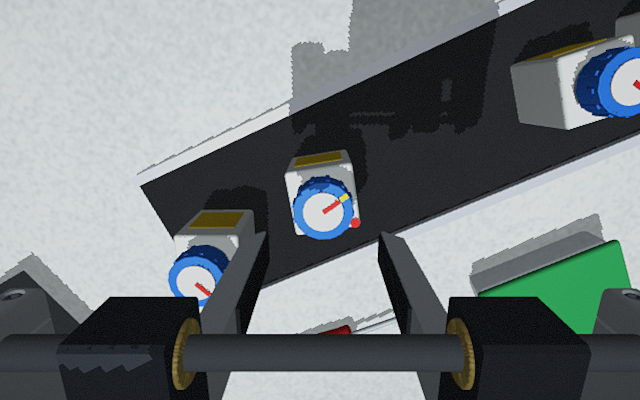

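Request:
{"op": "carry_out", "data": {
  "plan": [
    [[11,25,0,0,0,0,60],[11,25,0,0,0,0,60],[11,25,0,0,0,0,60],[11,25,0,0,0,0,60],[11,25,0,0,0,0,60],[11,25,0,0,0,0,60],[11,25,0,0,0,0,60],[11.5,25,0,0,0,0,60],[0,0,0,0,0,0,60],[0,0,0,0,0,0,60]]
  ]
}}

```text
time_s: 24.3
ee_pos: [0.5747, 0.0108, 0.1612]
eef_rot: [-3.141, -0.002, 2.677]
force: [0.1, 0.2, 0.3]
grip_width: 0.0601
grip_force: 0.0
```

```bash
python3 - <<'E'
from h import *
c=cam("wrist")
print(cap(c,[.575,.01])); print(cap(c,[.581,.1]))
for a,q in blobs(c,"blue",200):
        r=cv2.minEnclosingCircle(q);print("w",round(a),np.round(onz(c,*r[0],.102),4))
go([.575,.010,.079],2.675)
E
```

```text
(array([0.5757, 0.0107]), {'line': (32.0, 54), 'tick': (33.0, 41), 'dot': (37.0, 77)})
(array([0.584 , 0.1013]), {'line': (34.0, 55), 'tick': (32.0, 43), 'dot': (32.0, 15)})
w 1124 [ 0.5537 -0.1898  0.102 ]
w 1608 [0.5724 0.0121 0.102 ]
w 1944 [0.5787 0.0997 0.102 ]
w 11462 [0.5524 0.2037 0.102 ]
turn first [-0.001 -0.002  0.001] then shift mm [-0.1  0.2 82.4] min rows 1.0 2.0
```

Request:
{"op": "carry_out", "data": {
  "plan": [
    [[0,0,12,0,0,0,60],[0,0,12,0,0,0,60],[0,0,12,0,0,0,60],[0,0,12,0,0,0,60],[0,0,12,0,0,0,60],[0,0,12,0,0,0,60],[0,0,11,0,0,0,60],[0,0,0,0,0,0,60],[0,0,0,0,0,0,35],[0,0,0,0,0,0,35],[0,0,0,0,0,0,35],[0,0,0,0,0,0,35],[0,0,0,0,0,0,35],[0,0,0,0,0,0,35]]
  ],
  "squeeze": 10
}}

```text
time_s: 25.52
ee_pos: [0.5757, 0.01, 0.0801]
eef_rot: [3.141, 0.001, 2.675]
force: [1.6, 1.4, 4.1]
grip_width: 0.0435
grip_force: 10.0
```

Request:
{"op": "carry_out", "data": {
  "plan": [
    [[0,0,0,0,0,0.09,35],[0,0,0,0,0,0.09,35],[0,0,0,0,0,0.09,35],[0,0,0,0,0,0.09,35],[0,0,0,0,0,0.09,35],[0,0,0,0,0,0.09,35],[0,0,0,0,0,0.09,35],[0,0,0,0,0,0.09,35],[0,0,0,0,0,0.09,35],[0,0,0,0,0,0.09,35],[0,0,0,0,0,0.09,35],[0,0,0,0,0,0.09,35],[0,0,0,0,0,0.09,35],[0,0,0,0,0,0.09,35],[0,0,0,0,0,0,35],[0,0,0,0,0,0,35]]
  ]
}}

```text
time_s: 26.85
ee_pos: [0.5757, 0.0098, 0.0801]
eef_rot: [3.14, -0.0, 1.417]
force: [0.8, 2.0, 5.5]
grip_width: 0.0437
grip_force: 10.0
```

Request:
{"op": "carry_out", "data": {
  "plan": [
    [[0,0,0,0,0,0,48],[0,0,0,0,0,0,60],[0,0,0,0,0,0,60],[0,0,0,0,0,0,60],[0,0,-14,0,0,0,60],[0,0,-20,0,0,0,60],[0,0,-25,0,0,0,60],[0,0,-25,0,0,0,60],[0,0,0,0,0,0,60],[0,0,0,0,0,0,60]]
  ]
}}

```text
time_s: 27.68
ee_pos: [0.5756, 0.0098, 0.1643]
eef_rot: [3.14, -0.0, 1.415]
force: [-0.0, -0.6, 0.1]
grip_width: 0.0597
grip_force: 0.0
```

```bash
python3 - <<'E'
from h import *
c=cam("wrist"); save(c,"w7.png")
print(cap(c,[.575,.01])); print(cap(c,[.581,.1]))
go([.5815,.1005,.163],1.415)
E
```

```text
(array([0.5756, 0.0098]), {'line': (-39.0, 51), 'tick': (-38.0, 35), 'dot': (37.0, 72)})
(array([0.5824, 0.1011]), {'line': (29.0, 72), 'tick': (30.0, 55), 'dot': (30.0, 101)})
turn first [-0.  0.  0.] then shift mm [90.6 -7.6  0. ] min rows 1.0 3.0
```

View pics/w7.png

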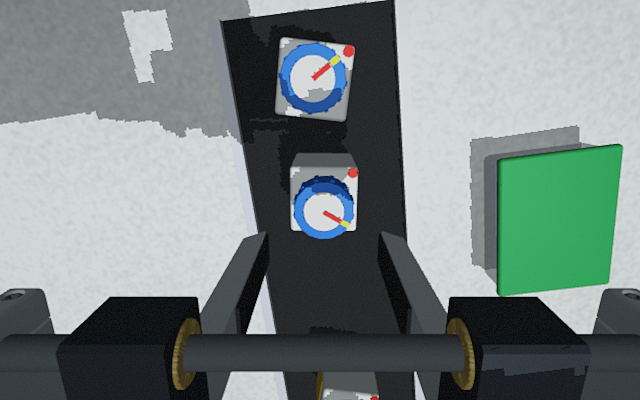

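Request:
{"op": "carry_out", "data": {
  "plan": [
    [[22.5,-2,0,0,0,0,60],[22.5,-2,0,0,0,0,60],[22.5,-2,0,0,0,0,60],[23.2,-2,0,0,0,0,60],[0,0,0,0,0,0,60],[0,0,12,0,0,0,60],[0,0,12,0,0,0,60],[0,0,12,0,0,0,60],[0,0,12,0,0,0,60],[0,0,12,0,0,0,60],[0,0,12,0,0,0,60],[0,0,12,0,0,0,60],[0,0,0,0,0,0,60],[0,0,0,0,0,0,35],[0,0,0,0,0,0,35],[0,0,0,0,0,0,35],[0,0,0,0,0,0,35],[0,0,0,0,0,0,35],[0,0,0,0,0,0,35]]
  ],
  "squeeze": 10
}}

```text
time_s: 29.32
ee_pos: [0.582, 0.1007, 0.0802]
eef_rot: [3.14, -0.0, 1.415]
force: [2.0, -0.4, 3.9]
grip_width: 0.0438
grip_force: 10.0
```

Request:
{"op": "carry_out", "data": {
  "plan": [
    [[0,0,0,0,0,-0.09,35],[0,0,0,0,0,-0.09,35],[0,0,0,0,0,-0.09,35],[0,0,0,0,0,-0.09,35],[0,0,0,0,0,-0.09,35],[0,0,0,0,0,-0.09,35],[0,0,0,0,0,-0.09,35],[0,0,0,0,0,-0.09,35],[0,0,0,0,0,-0.09,35],[0,0,0,0,0,-0.09,35],[0,0,0,0,0,-0.09,35],[0,0,0,0,0,-0.09,35],[0,0,0,0,0,-0.09,35],[0,0,0,0,0,-0.09,35],[0,0,0,0,0,0,35],[0,0,0,0,0,0,35]]
  ]
}}

```text
time_s: 30.65
ee_pos: [0.5818, 0.1009, 0.0801]
eef_rot: [3.141, 0.001, 2.672]
force: [1.9, 1.3, 5.4]
grip_width: 0.0433
grip_force: 10.0
```

Request:
{"op": "carry_out", "data": {
  "plan": [
    [[0,0,0,0,0,0,48],[0,0,0,0,0,0,60],[0,0,0,0,0,0,60],[0,0,0,0,0,0,60],[0,0,-14,0,0,0,60],[0,0,-20,0,0,0,60],[0,0,-25,0,0,0,60],[0,0,-25,0,0,0,60],[0,0,0,0,0,0,60],[0,0,0,0,0,0,60]]
  ]
}}

```text
time_s: 31.48
ee_pos: [0.5817, 0.1007, 0.1644]
eef_rot: [3.141, 0.002, 2.674]
force: [-1.1, 0.9, -0.8]
grip_width: 0.0602
grip_force: 0.0
```

```bash
python3 - <<'E'
from h import *
c=cam("wrist"); save(c,"w8.png")
print(cap(c,[.575,.01])); print(cap(c,[.582,.1]))
c=cam("top")
for a,q in blobs(c,"blue",60):
        r=cv2.minEnclosingCircle(q);b=cv2.minAreaRect(q);print("t",np.round(r[0],1),np.round(onz(c,*r[0],.1),4),np.round(onz(c,*b[0],.01),3),b[1:])
E
```

```text
(array([0.5758, 0.0101]), {'line': (-41.0, 47), 'tick': (-39.0, 39), 'dot': (-54.0, 35)})
(array([0.5818, 0.1038]), {'line': (104.0, 44), 'tick': (104.0, 34), 'dot': (29.0, 77)})
t [327.5 224. ] [0.5712 0.0051 0.1   ] [ 0.574 -0.001  0.01 ] ((9.218655586242676, 20.613937377929688), 39.80556869506836)
t [431.5 226. ] [ 0.5634 -0.2089  0.1   ] [ 0.57  -0.229  0.01 ] ((22.0, 21.80000114440918), 53.13010025024414)
t [485.6 221.9] [ 0.5701 -0.3199  0.1   ] [ 0.578 -0.352  0.01 ] ((20.7889404296875, 21.07178497314453), 81.8698959350586)
t [185.5 260. ] [0.5017 0.2997 0.1   ] [0.502 0.316 0.01 ] ((61.99999237060547, 117.99998474121094), 0.0)
```

View pics/w8.png

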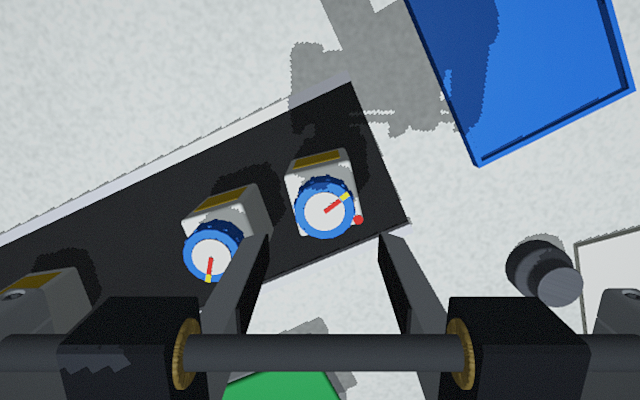

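Request:
{"op": "carry_out", "data": {
  "plan": [
    [[0,0,12,0,0,0,60],[0,0,12,0,0,0,60],[0,0,12,0,0,0,60],[0,0,12,0,0,0,60],[0,0,12,0,0,0,60],[0,0,12,0,0,0,60],[0,0,12,0,0,0,60],[0,0,0,0,0,0,60],[0,0,0,0,0,0,35],[0,0,0,0,0,0,35],[0,0,0,0,0,0,35],[0,0,0,0,0,0,35],[0,0,0,0,0,0,35],[0,0,-4,0,0,0,35],[0,0,-6,0,0,0,35],[0,0,-8,0,0,0,35],[0,0,-8,0,0,0,35],[0,0,-8,0,0,0,35],[0,0,-4,0,0,0,35],[0,0,0,0,0,0,35]]
  ],
  "squeeze": 25
}}

```text
time_s: 33.25
ee_pos: [0.5819, 0.1007, 0.1188]
eef_rot: [3.141, 0.002, 2.675]
force: [0.7, -0.8, -4.1]
grip_width: 0.0437
grip_force: 25.0
```

Request:
{"op": "carry_out", "data": {
  "plan": [
    [[3,6,0,0,0,0,35],[6,11.6,0,0,0,0,35],[6,11.6,0,0,0,0,35],[6,11.6,0,0,0,0,35],[6,11.6,0,0,0,0,35],[6,11.6,0,0,0,0,35],[6,11.6,0,0,0,0,35],[6,11.6,0,0,0,0,35],[6,11.6,0,0,0,0,35],[6,11.6,0,0,0,0,35],[6,11.6,0,0,0,0,35],[6,11.6,0,0,0,0,35],[6,11.6,0,0,0,0,35],[6,11.6,0,0,0,0,35],[6,11.6,0,0,0,0,35],[6,11.6,0,0,0,0,35],[3,6,0,0,0,0,35],[0,0,0,0,0,0,35],[0,0,0,0,0,0,35]]
  ]
}}

```text
time_s: 34.83
ee_pos: [0.5793, 0.3101, 0.1172]
eef_rot: [-3.141, -0.0, 2.675]
force: [-0.8, 0.1, -4.7]
grip_width: 0.0439
grip_force: 25.0
```

```bash
python3 - <<'E'
from h import *
go([.58,.31,.081],2.675)
c=cam("scene"); save(c,"s9.png",(200,80,420,280),2.5)
E
```

```text
turn first [-0. -0.  0.] then shift mm [-0.7  0.2 36.2] min rows 1.0 1.0
```

View pics/s9.png

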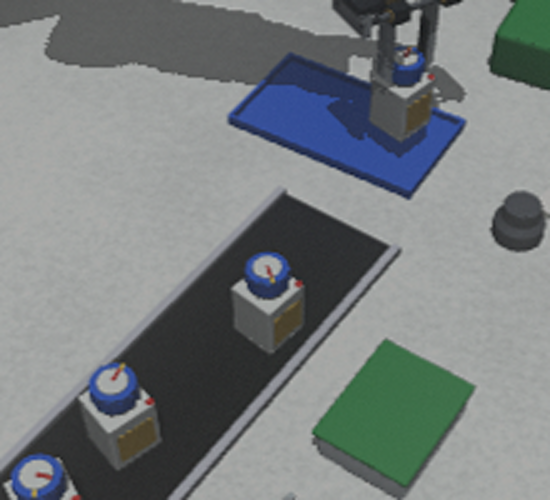

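Request:
{"op": "carry_out", "data": {
  "plan": [
    [[0,0,6,0,0,0,35],[0,0,6,0,0,0,35],[0,0,6,0,0,0,35],[0,0,6,0,0,0,35],[0,0,5,0,0,0,35],[0,0,3,0,0,0,35],[0,0,2,0,0,0,35],[0,0,1,0,0,0,35],[0,0,0,0,0,0,35],[0,0,0,0,0,0,48],[0,0,0,0,0,0,60],[0,0,0,0,0,0,60],[0,0,0,0,0,0,60],[0,0,-14,0,0,0,60],[0,0,-20,0,0,0,60],[0,0,-25,0,0,0,60],[0,0,-25,0,0,0,60],[0,0,0,0,0,0,60]]
  ]
}}

```text
time_s: 36.38
ee_pos: [0.581, 0.3108, 0.1724]
eef_rot: [3.135, 0.005, 2.675]
force: [0.1, -0.1, 1.7]
grip_width: 0.0603
grip_force: 0.0
```

```bash
python3 - <<'E'
from h import *
c=cam("wrist"); print(cap(c,[.58,.31]))
c=cam("top")
for a,q in blobs(c,"blue",60):
        r=cv2.minEnclosingCircle(q);print("t",np.round(r[0],1),np.round(onz(c,*r[0],.1),4))
go([.5755,.01,.163],2.675)
E
```

```text
Traceback (most recent call last):
  File "h.py", line 46, in cap
    for _ in range(6): ctr=(lambda B:(B.min(0)+B.max(0))/2)(P[np.linalg.norm(P-ctr,axis=1)<.0175])
                           ~~~~~~~~~~~~~~~~~~~~~~~~~~~~~~~~^^^^^^^^^^^^^^^^^^^^^^^^^^^^^^^^^^^^^^^
  File "h.py", line 46, in <lambda>
    for _ in range(6): ctr=(lambda B:(B.min(0)+B.max(0))/2)(P[np.linalg.norm(P-ctr,axis=1)<.0175])
                                      ~~~~~^^^
ValueError: zero-size array to reduction operation minimum which has no identity
```

```bash
python3 - <<'E'
from h import *
c=cam("top")
for a,q in blobs(c,"blue",60):
        r=cv2.minEnclosingCircle(q);print("t",np.round(r[0],1),np.round(onz(c,*r[0],.1),4))
go([.5755,.01,.163],2.675)
E
```

```text
t [431. 226.] [ 0.5635 -0.2079  0.1   ]
t [485.6 221.9] [ 0.5701 -0.3199  0.1   ]
t [197.5 259. ] [0.5034 0.2748 0.1   ]
t [337.  207.5] [ 0.6052 -0.0153  0.1   ]
turn first [ 0.002  0.001 -0.   ] then shift mm [-131.3 -269.9    4.4] min rows 1.0 8.0
```

Request:
{"op": "carry_out", "data": {
  "plan": [
    [[-10.9,-22.6,0,0,0,0,60],[-10.9,-22.6,0,0,0,0,60],[-10.9,-22.6,0,0,0,0,60],[-10.9,-22.6,0,0,0,0,60],[-10.9,-22.6,0,0,0,0,60],[-10.9,-22.6,0,0,0,0,60],[-10.9,-22.6,0,0,0,0,60],[-10.9,-22.6,0,0,0,0,60],[-10.9,-22.6,0,0,0,0,60],[-10.9,-22.6,0,0,0,0,60],[-10.9,-22.6,0,0,0,0,60],[-10.9,-22.6,0,0,0,0,60],[0,0,0,0,0,0,60],[0,0,0,0,0,0,60]]
  ]
}}

```text
time_s: 37.65
ee_pos: [0.5737, 0.0081, 0.1654]
eef_rot: [-3.141, -0.002, 2.673]
force: [0.4, 0.5, 0.1]
grip_width: 0.0599
grip_force: 0.0
```

```bash
python3 - <<'E'
from h import *
c=cam("wrist"); p=cap(c,[.5755,.01]); print(p)
go([*p[0],.08],2.675)
c=cam("scene"); save(c,"s10.png",(200,80,420,280),2.5)
E
```

```text
(array([ 0.6059, -0.0149]), {'line': (-40.0, 45), 'tick': (-40.0, 32), 'dot': (21.0, 76)})
turn first [-0.    -0.001 -0.001] then shift mm [-39.5  -6.9  85.5] min rows 1.0 3.0
```

View pics/s10.png

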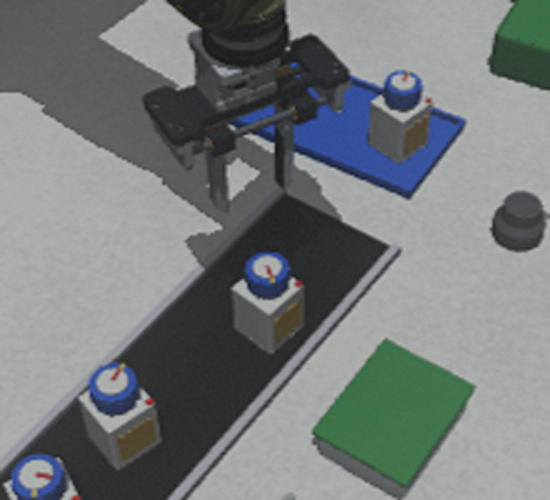

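Request:
{"op": "carry_out", "data": {
  "plan": [
    [[-19.7,-3.5,0,0,0,0,60],[-19.8,-3.4,0,0,0,0,60],[0,0,0,0,0,0,60],[0,0,17,0,0,0,60],[0,0,17,0,0,0,60],[0,0,17,0,0,0,60],[0,0,17,0,0,0,60],[0,0,17,0,0,0,60],[0,0,0,0,0,0,60],[0,0,0,0,0,0,35],[0,0,0,0,0,0,35],[0,0,0,0,0,0,35],[0,0,0,0,0,0,35],[0,0,0,0,0,0,35],[0,0,-6,0,0,0,35],[0,0,-8,0,0,0,35],[0,0,-8,0,0,0,35],[0,0,-8,0,0,0,35],[0,0,-8,0,0,0,35],[0,0,0,0,0,0,35]]
  ],
  "squeeze": 25
}}

```text
time_s: 39.42
ee_pos: [0.6071, -0.0151, 0.1216]
eef_rot: [3.141, 0.003, 2.675]
force: [0.1, -0.4, -4.4]
grip_width: 0.0434
grip_force: 25.0
```

Request:
{"op": "carry_out", "data": {
  "plan": [
    [[6,6,0,0,0,0,35],[12.6,12.8,0,0,0,0,35],[12.6,12.8,0,0,0,0,35],[12.6,12.8,0,0,0,0,35],[12.6,12.8,0,0,0,0,35],[12.6,12.8,0,0,0,0,35],[12.6,12.8,0,0,0,0,35],[12.6,12.8,0,0,0,0,35],[12.6,12.8,0,0,0,0,35],[12.6,12.8,0,0,0,0,35],[12.6,12.8,0,0,0,0,35],[12.6,12.8,0,0,0,0,35],[12.6,12.8,0,0,0,0,35],[12.6,12.8,0,0,0,0,35],[12.6,12.8,0,0,0,0,35],[12.6,12.8,0,0,0,0,35],[12.6,12.8,0,0,0,0,35],[12.6,12.8,0,0,0,0,35],[12.6,12.8,0,0,0,0,35],[7,7,0,0,0,0,35]]
  ]
}}

```text
time_s: 41.08
ee_pos: [0.5004, 0.3121, 0.1189]
eef_rot: [-3.141, -0.001, 2.676]
force: [0.9, 0.3, -4.8]
grip_width: 0.0431
grip_force: 25.0
```

Request:
{"op": "carry_out", "data": {
  "plan": [
    [[0,0,0,0,0,0,35],[0,0,0,0,0,0,35],[0,0,0,0,0,0,35]]
  ]
}}

```text
time_s: 41.33
ee_pos: [0.5018, 0.3096, 0.1193]
eef_rot: [-3.141, -0.0, 2.674]
force: [-0.2, -0.0, -3.9]
grip_width: 0.0431
grip_force: 25.0
```

```bash
python3 - <<'E'
from h import *
go([.502,.31,.083],2.675); print(telemetry.get_obs()["force"])
E
```

```text
turn first [-0.    -0.    -0.001] then shift mm [-0.   0.5 36.3] min rows 1.0 1.0
[-0.16842679 -0.03548749 -3.93796622]
```

Request:
{"op": "carry_out", "data": {
  "plan": [
    [[0,0,6,0,0,0,35],[0,0,6,0,0,0,35],[0,0,6,0,0,0,35],[0,0,6,0,0,0,35],[0,0,6,0,0,0,35],[0,0,3,0,0,0,35],[0,0,2,0,0,0,35],[0,0,2,0,0,0,35],[0,0,0,0,0,0,35],[0,0,0,0,0,0,35]]
  ]
}}

```text
time_s: 42.17
ee_pos: [0.5019, 0.3101, 0.0838]
eef_rot: [3.141, 0.001, 2.675]
force: [-5.5, -4.9, 8.9]
grip_width: 0.044
grip_force: 25.0
```

Request:
{"op": "carry_out", "data": {
  "plan": [
    [[0,0,0,0,0,0,48],[0,0,0,0,0,0,60],[0,0,0,0,0,0,60],[0,0,0,0,0,0,60],[0,0,-14,0,0,0,60],[0,0,-20,0,0,0,60],[0,0,-25,0,0,0,60],[0,0,-25,0,0,0,60],[0,0,0,0,0,0,60]]
  ]
}}

```text
time_s: 42.92
ee_pos: [0.5033, 0.3112, 0.1716]
eef_rot: [3.136, 0.004, 2.675]
force: [-0.0, -0.2, 1.3]
grip_width: 0.0598
grip_force: 0.0
```

```bash
python3 - <<'E'
from h import *
c=cam("top")
for a,q in blobs(c,"blue",60):
        r=cv2.minEnclosingCircle(q);print("t",np.round(r[0],1),np.round(onz(c,*r[0],.1),4))
go([.5645,-.2085,.165],2.675)
E
```

```text
t [431.2 226. ] [ 0.5636 -0.2082  0.1   ]
t [485.6 221.9] [ 0.5701 -0.3199  0.1   ]
t [194.1 259. ] [0.5034 0.2819 0.1   ]
turn first [ 0.004  0.003 -0.   ] then shift mm [-288.9 -436.     3.9] min rows 1.0 13.0
```

Request:
{"op": "carry_out", "data": {
  "plan": [
    [[-16,-24.2,0,0,0,0,60],[-16,-24.2,0,0,0,0,60],[-16,-24.2,0,0,0,0,60],[-16,-24.2,0,0,0,0,60],[-16,-24.2,0,0,0,0,60],[-16,-24.2,0,0,0,0,60],[-16,-24.2,0,0,0,0,60],[-16,-24.2,0,0,0,0,60],[-16,-24.2,0,0,0,0,60],[-16,-24.2,0,0,0,0,60],[-16,-24.2,0,0,0,0,60],[-16,-24.2,0,0,0,0,60],[-16,-24.2,0,0,0,0,60],[-16,-24.2,0,0,0,0,60],[-16,-24.2,0,0,0,0,60],[-16,-24.2,0,0,0,0,60],[-16,-24.2,0,0,0,0,60],[-16,-24.2,0,0,0,0,60],[0,0,0,0,0,0,60],[0,0,0,0,0,0,60]]
  ]
}}

```text
time_s: 44.63
ee_pos: [0.5623, -0.2093, 0.165]
eef_rot: [-3.142, -0.002, 2.673]
force: [-0.4, -0.1, -0.8]
grip_width: 0.0599
grip_force: 0.0
```

```bash
python3 - <<'E'
from h import *
c=cam("wrist"); p=cap(c,[.5645,-.2085]); print(p)
go([.5645,-.2085,.0805],2.675)
c=cam("top")
for a,q in blobs(c,"blue",60):
        r=cv2.minEnclosingCircle(q);print("t",round(a),np.round(r[0],1),np.round(onz(c,*r[0],.1),4))
# white cap centres inside the tray
im=np.array(c["pixels"])[200:322,158:230]; h=cv2.cvtColor(im,cv2.COLOR_RGB2HSV)
m=cv2.inRange(h,(0,0,130),(180,70,255)); n,l,s,ce=cv2.connectedComponentsWithStats(m)
for i in range(1,n):
    if s[i,4]>15: print(s[i],np.round(onz(c,ce[i][0]+158,ce[i][1]+200,.09),3))
save(c,"t11.png",(140,150,520,340),2.1)
E
```

```text
(array([ 0.5646, -0.2068]), {'line': (101.0, 43), 'tick': (102.0, 36), 'dot': (25.0, 74)})
turn first [ 0.    -0.002 -0.001] then shift mm [-2.   0.7 84.8] min rows 1.0 3.0
t 7663 [191.5 260. ] [0.5015 0.2873 0.1   ]
[  0   0  72 122 900] [0.493 0.265 0.09 ]
[ 21  10  21  29 173] [0.579 0.291 0.09 ]
[ 16  16  14  14 140] [0.58  0.315 0.09 ]
[ 18  47  23  29 188] [0.503 0.291 0.09 ]
[ 16  54  14  15 145] [0.5   0.314 0.09 ]
```

Request:
{"op": "carry_out", "data": {
  "plan": [
    [[-2,0.7,0,0,0,0,60],[0,0,0,0,0,0,60],[0,0,14,0,0,0,60],[0,0,14,0,0,0,60],[0,0,14,0,0,0,60],[0,0,14,0,0,0,60],[0,0,14,0,0,0,60],[0,0,14,0,0,0,60],[0,0,0,0,0,0,60],[0,0,0,0,0,0,35],[0,0,0,0,0,0,35],[0,0,0,0,0,0,35],[0,0,0,0,0,0,35],[0,0,0,0,0,0,35],[0,0,-6,0,0,0,35],[0,0,-8,0,0,0,35],[0,0,-8,0,0,0,35],[0,0,-8,0,0,0,35],[0,0,-8,0,0,0,35],[0,0,0,0,0,0,35]]
  ],
  "squeeze": 25
}}

```text
time_s: 46.4
ee_pos: [0.5656, -0.2089, 0.1226]
eef_rot: [3.141, 0.003, 2.675]
force: [0.7, -0.5, -4.7]
grip_width: 0.0433
grip_force: 25.0
```

Request:
{"op": "carry_out", "data": {
  "plan": [
    [[6,7,0,0,0,0,35],[12,13.4,0,0,0,0,35],[12,13.4,0,0,0,0,35],[12,13.4,0,0,0,0,35],[12,13.4,0,0,0,0,35],[12,13.4,0,0,0,0,35],[12,13.4,0,0,0,0,35],[12,13.4,0,0,0,0,35],[12,13.4,0,0,0,0,35],[12,13.4,0,0,0,0,35],[12,13.4,0,0,0,0,35],[12,13.4,0,0,0,0,35],[12,13.4,0,0,0,0,35],[12,13.4,0,0,0,0,35],[12,13.4,0,0,0,0,35],[12,13.4,0,0,0,0,35],[6,7,0,0,0,0,35],[0,0,0,0,0,0,35]]
  ]
}}

```text
time_s: 47.9
ee_pos: [0.4895, 0.0713, 0.1202]
eef_rot: [-3.142, -0.001, 2.677]
force: [0.6, 0.0, -5.5]
grip_width: 0.0432
grip_force: 25.0
```

```bash
python3 - <<'E'
from h import *
go([.424,.31,.1185],2.675)
E
```

```text
turn first [-0.    -0.001  0.002] then shift mm [165.8 183.7   1.7] min rows 1.0 6.0
```

Request:
{"op": "carry_out", "data": {
  "plan": [
    [[6,6.6,0,0,0,0,35],[11.8,13.1,0,0,0,0,35],[11.8,13.1,0,0,0,0,35],[11.8,13.1,0,0,0,0,35],[11.8,13.1,0,0,0,0,35],[11.8,13.1,0,0,0,0,35],[11.8,13.1,0,0,0,0,35],[11.8,13.1,0,0,0,0,35],[11.8,13.1,0,0,0,0,35],[11.8,13.1,0,0,0,0,35],[11.8,13.1,0,0,0,0,35],[11.8,13.1,0,0,0,0,35],[11.8,13.1,0,0,0,0,35],[11.8,13.1,0,0,0,0,35],[6,6.6,0,0,0,0,35],[0,0,0,0,0,0,35],[0,0,0,0,0,0,35],[0,0,0,0,0,0,35]]
  ]
}}

```text
time_s: 49.4
ee_pos: [0.4254, 0.3073, 0.1203]
eef_rot: [-3.141, 0.0, 2.674]
force: [-0.4, 0.0, -4.2]
grip_width: 0.0432
grip_force: 25.0
```

```bash
python3 - <<'E'
from h import *
go([.424,.31,.083],2.675); print(telemetry.get_obs()["force"])
E
```

```text
turn first [-0.     0.    -0.001] then shift mm [ 2.5  1.8 37.3] min rows 1.0 1.0
[-0.35523804  0.01610344 -4.15327943]
```

Request:
{"op": "carry_out", "data": {
  "plan": [
    [[1.2,0.9,3,0,0,0,35],[1.2,0.9,6,0,0,0,35],[0,0,6,0,0,0,35],[0,0,6,0,0,0,35],[0,0,6,0,0,0,35],[0,0,5,0,0,0,35],[0,0,2,0,0,0,35],[0,0,2,0,0,0,35],[0,0,0,0,0,0,35],[0,0,0,0,0,0,35]]
  ]
}}

```text
time_s: 50.23
ee_pos: [0.4239, 0.3109, 0.0846]
eef_rot: [3.141, 0.0, 2.675]
force: [-0.3, -0.8, -3.6]
grip_width: 0.0434
grip_force: 25.0
```

Request:
{"op": "carry_out", "data": {
  "plan": [
    [[0,0,0,0,0,0,48],[0,0,0,0,0,0,60],[0,0,0,0,0,0,60],[0,0,0,0,0,0,60],[0,0,-14,0,0,0,60],[0,0,-20,0,0,0,60],[0,0,-30,0,0,0,60],[0,0,-35,0,0,0,60],[0,0,-35,0,0,0,60],[0,0,-35,0,0,0,60]]
  ]
}}

```text
time_s: 51.07
ee_pos: [0.4235, 0.3106, 0.2554]
eef_rot: [3.141, 0.0, 2.675]
force: [0.3, 0.4, 1.1]
grip_width: 0.06
grip_force: 0.0
```

Request:
{"op": "carry_out", "data": {
  "plan": [
    [[-10,-25,0,0,0,0,60],[-10,-25,0,0,0,0,60],[-10,-25,0,0,0,0,60],[-10,-25,0,0,0,0,60],[-10,-25,0,0,0,0,60],[-10,-25,0,0,0,0,60],[-10,-25,0,0,0,0,60],[-10,-25,0,0,0,0,60],[0,0,0,0,0,0,60],[0,0,0,0,0,0,60]]
  ]
}}

```text
time_s: 51.9
ee_pos: [0.4053, 0.0955, 0.2538]
eef_rot: [3.141, 0.001, 2.673]
force: [-0.3, -0.1, -0.3]
grip_width: 0.0598
grip_force: 0.0
```

```bash
python3 - <<'E'
from h import *
c=cam("scene"); s=np.array(c["pixels"])[80:320,160:440][:,:,::-1]
t=np.array(cam("top")["pixels"])[60:330,140:520][:,:,::-1]
s=cv2.resize(s,(390,334)); t=cv2.resize(t,(400,284))
im=np.zeros((334,795,3),np.uint8); im[:,:390]=s; im[:284,395:]=t; cv2.imwrite("pics/f.png",im)
E
```

```text
(no output)
```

View pics/f.png

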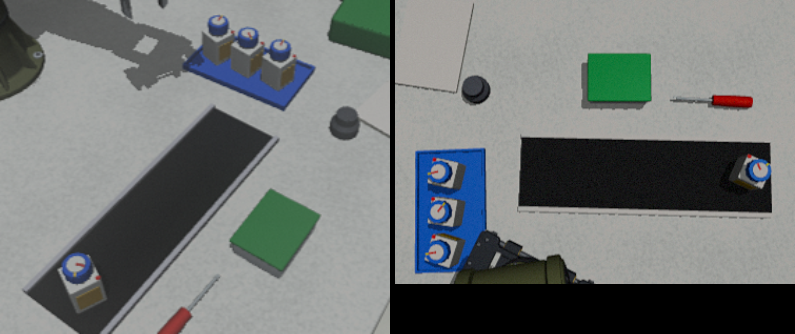

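```bash
python3 -c "
from h import *
print(ctrl.hand_in())"
```

```text
the job is handed in; nothing more can be done
None
```

Job handed in: I stood up both tipped jars and twisted all four caps; the three loose-capped jars are upright in the blue tray and the tight one is upright in the lane. The tight jar's ring needed a second small twist in the same direction to reach a fifth of a turn, and the screwdriver, tub and block were left alone.

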